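# Open the round canister's flip-top filler

### The job

Get the round canister ready for refilling: flip the hinged tab on its top up and all the way back, then unscrew the black cap beneath it anticlockwise (seen from above) until it stops, leave it there and let go. Do not touch the square canister, which has the same closure.

Things in the scene. Friction and masses are not known exactly. Their poses are not given: they have to be found in the camera images.
- round_can: Round aluminium canister, 76 mm across, 66 mm high, then a shoulder sloping in to 48 mm across at z = 74 mm; on a 92 mm round base plate screwed to the worktop (immovable). Origin: centre of its underside, z up. On its z axis is the cap, above it the tab, which is hinged behind the cap (+x side), its tongue towards -x. A bracket 25 mm wide, 8 mm thick carries the hinge.
- round_hinge (a point): Centre of the tab's hinge, at (34, 0, 120) mm in the round canister's frame; the hinge axis is the canister's y. The tab is a steel plate 42 mm wide, 54 mm long from the hinge, with 9 mm deep side skirts, covering the cap when shut.
- round_tongue (a point): Point in the middle of the tab's thumb tongue, 67 mm from the hinge; moves with the tab. When shut it lies at (-33, 0, 121) mm in the canister's frame. The tongue is 10 mm wide (along the hinge axis), 8 mm thick and stands 25 mm out from the plate (54 to 79 mm from the hinge), free on both sides and below: it can be pinched across its width from above.
- round_cap_mid (a point): Centre of the round canister's black ribbed screw cap, 33 mm in diameter, 24 mm high (z = 90 to 114 mm in the canister's frame), on the canister's z axis over a thinner neck; beneath the tab when that is shut.
- round_tab (a joint): Angle of the tab: 0 shut and level; grows as the tongue is lifted up and over towards the canister's +x; stops at 2.7 rad, leaning back 25 degrees above level. Light hinge (under 0.02 N m): let go well before upright it falls shut, let go from about 1.9 rad on it falls open to its stop and stays.
- round_cap (a joint): Turn of the cap: grows as it is unscrewed, anticlockwise seen from above, from its start (0 to 0.2 rad) to a stop at 1.45 rad. A quick-release cap: it does not rise or come off. Friction about 0.06 N m; stays where left. Round, so it can be gripped at any yaw; fingers roughly along the canister's y keep clear of the hinge bracket.
- square_can: Square aluminium canister, 72 x 72 mm, as high as the round one, on an 88 x 88 mm base plate screwed to the worktop. To be left alone. Origin: centre of its underside, z up; it has the same closure at the same places in its frame (tongue to -x, top at about z = 125 mm).

How it is judged (in metres and radians):
On the way, in this order (a step that is already met when the one before it is completed fails the run):
1. the round canister's tab is flipped back, past 2.2 rad, with its cap still screwed on (under 0.5 rad) (value of joint round_tab above 2.2 rad and value of joint round_cap below 0.5 rad), for 0.2 s.
2. the round canister's cap is unscrewed, past 1.2 rad (value of joint round_cap above 1.2 rad), for 0.2 s.
At the end, for the whole second after the job is handed in: The round canister's tab stands flipped back (past 2.2 rad of its 2.7), its cap is unscrewed (past 1.2 rad of its 1.45) and at rest (value of joint round_tab above 2.2 rad and value of joint round_cap above 1.2 rad and velocity of joint round_cap below 0.1 rad/s); the robot touches nothing.
It fails at once if the robot touches the square canister (over 1 N) (contact force between any of the fingers, the arm and square_can above 1 N).
It also fails if it takes over 50 s, if anything falls off the work surface, if the arm or the gripper's body presses on something with over 40 N, if the wrist force passes 120 N, or if a joint passes its speed limit or range.

### The arm

A 7-joint arm with a two-finger parallel gripper is mounted at the origin on a cart in front of the work surface, level with it; the furniture and walls round the work are solid. World frame = base frame: x ahead of the robot, y to its left, z up, the work surface at z = 0. Lengths are in mm, angles in rad, forces in N, time in s.
With the tool pointing down it reaches from about 400 to 875 mm from the base axis. Payload 4.4 kg.
Tool frame: the origin (TCP) lies at the very end of the fingers, on their centre line; the grasp point (between the pads) lies 19 mm behind it; z points along the fingers, y is the direction in which the jaws open and shut (so a half turn about z gives the same grasp; the last joint's range is limited). The gripper opens to 85 mm and grips with 20 to 120 N. Pads are 22 mm wide; open, the fingers measure 114 mm over their backs; the gripper's body (76 mm by 85 mm) begins 54 mm behind the grasp point. The pads swing forward as they close: fully open they stand 13 mm farther back than shut.
Start: joints at [1.138, 0.628, 0.038, 1.517, -0.027, 0.996, -0.02], TCP at [233.138, -606.766, 231.313] pointing down, gripper open.
Joint ranges: [-3.06, 3.06], [-0.37, 2.12], [-1.25, 1.32], [0.18, 2.47], [-1.1, 4.24], [0.23, 1.98], [-2.94, 2.94]. Speed limits (rad/s): [2.57, 2.57, 3.14, 3.14, 3.14, 3.14, 3.14].

### API

Orientations are given as [roll, pitch, yaw] about the fixed x, y, z axes, in that order (R = Rz(yaw) Ry(pitch) Rx(roll)).
In Python, from cell import ctrl gives the robot as it stands.
- The arm moves only by the shell command python3 -m pendant 'ROWS'. ROWS is JSON, a list of rows, each a list of 7 numbers: the shift along the world's x, y, z in m, then the turn, a rotation vector about the world's x, y, z in rad, then the opening, from -1 (shut) to 1 (fully open). A call has 1 to 8 rows; each row is the pose to reach, as a shift and turn from the pose commanded when the call began; what a row does not reach only later rows make up. A row lasts 1/10 s, in which the tool goes at most 50 mm and 8.59 degrees, less where a joint would pass 70% of its speed; a pose out of reach is approached as far as the arm can. A call with a gripper value outside its range is refused whole. The fingers move at their own pace and stop on an object; the grip force is fixed at half the most. Time passes only in rows, so rows that repeat a pose let the fingers close. It gives the time, the measured TCP pose, the force and the opening at its end, in the units of the state.
- ctrl.read_state(): the state, without advancing time (a new reading comes with each control period).
- ctrl.get_image(name): name is "scene" or "top"; returns the picture (384x512x3 uint8, blue, green, red); there is no depth.
- ctrl.get_calibration(name): a dict with "fx", "fy", "cx", "cy" (pixels), "R" (3x3) and "t" (3): a world point X has camera coordinates R X + t. Camera axes: x right, y down, z forward; pixel columns grow to the right and rows downward; lengths in mm; the calibration is good to about 2 mm. A picture is of the moment at which its call begins. get_calibration takes no time and is no camera call.
- ctrl.finish_job(): hands the job in, once; it reports no verdict.
The state is a dict: "clock": time; "qpos": joint angles; "qd": joint speeds; "tau": joint torques, N m; "eef_pos": TCP position; "tool_rot": TCP orientation; "force": force on the tool from outside, world axes, zero at the start; "torque": the same for the moment, N m; "width": finger opening in mm.
Only numpy, scipy, OpenCV 4.12 (cv2) and the standard library are available. Lean on these libraries where they do the work, as an engineer would, in place of code of your own. Each camera call takes 0.05 s, during which the arm holds its last target. There are 200 camera calls.

## Working session

There is one attempt and no reset: what is moved stays moved. The work goes in short steps, Python scripts to look and compute and a shell command to move; the robot and the scene stay as the last step left them, time stands still between calls to the robot, and variables do not carry over. Pictures are saved under pics/ and viewed, about 8 in all and at most 12, crops included, and the job is handed in when it is done.

```bash
ls; mkdir -p pics; python3 - <<'E'
from cell import ctrl
import cv2,numpy as np
np.set_printoptions(precision=4,suppress=True)
s=ctrl.read_state(); print(s)
for n in ("scene","top"):
    cv2.imwrite(f"pics/{n}0.png",ctrl.get_image(n)); c=ctrl.get_calibration(n); print(n,c); print(-np.array(c["R"]).T@np.array(c["t"]))
E
```

```text
pics
{'clock': 0.0, 'qpos': array([ 1.1382,  0.6293,  0.0384,  1.5184, -0.027 ,  0.9963, -0.02  ]), 'qd': array([-0.0003,  0.0006,  0.0002, -0.0005,  0.0004, -0.0002,  0.0002]), 'tau': array([ -0.0015, -56.3413,   1.2258, -19.3448,   0.011 ,   0.0105,
         0.    ]), 'eef_pos': array([ 232.9098, -606.1555,  230.3838]), 'tool_rot': array([-3.1397,  0.    ,  0.3668]), 'force': array([ 0.2384,  0.1173, -0.33  ]), 'torque': array([ 0.0091,  0.0134, -0.0318]), 'width': 85.30612475463778}
scene {'fx': 435.919479487681, 'fy': 435.919479487681, 'cx': 249.83113108548977, 'cy': 189.27386548698968, 'R': array([[-0.8737, -0.4863,  0.0125],
       [-0.3826,  0.671 , -0.6351],
       [ 0.3005, -0.5597, -0.7723]]), 't': array([ 472.1399,  279.086 , 1364.164 ])}
[ 109.3348  805.8176 1224.9296]
top {'fx': 451.0546639411488, 'fy': 451.0546639411488, 'cx': 249.70487425790455, 'cy': 191.9050168591448, 'R': array([[-0.0271, -0.9994,  0.0223],
       [-0.9922,  0.0242, -0.1223],
       [ 0.1217, -0.0254, -0.9922]]), 't': array([ -27.0182,  532.1256, 1372.8747])}
[ 360.1693   -4.9526 1427.9097]
```

View pics/top0.png

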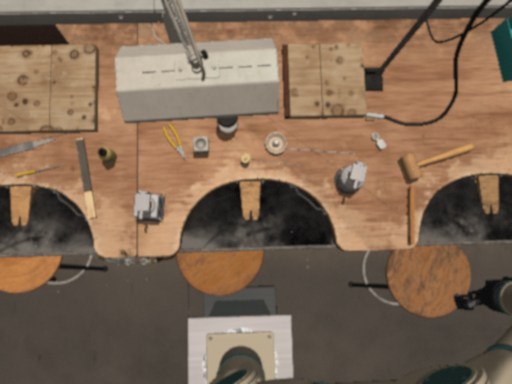

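View pics/scene0.png

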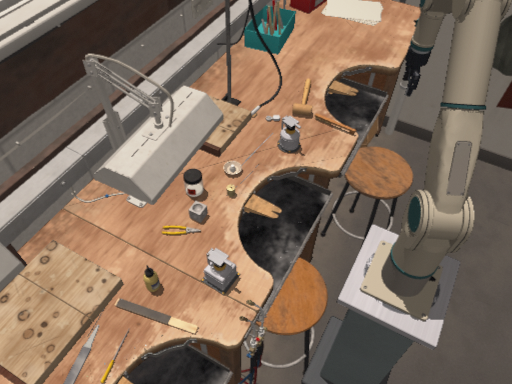

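Top: the round canister is at about (350,178) and the square one at (149,206). Scene: round at about (290,133), square at about (220,270). Next I'll zoom in on the round one in both views.

```bash
python3 - <<'E'
import cv2,numpy as np
a=cv2.imread("pics/top0.png")[150:215,315:385]; b=cv2.imread("pics/scene0.png")[105:165,260:325]
a=cv2.resize(a,(400,371),interpolation=cv2.INTER_CUBIC); b=cv2.resize(b,(400,369),interpolation=cv2.INTER_CUBIC)
a=cv2.resize(cv2.imread("pics/top0.png")[150:215,315:385],None,fx=5.7,fy=5.7,interpolation=cv2.INTER_CUBIC)
b=cv2.resize(cv2.imread("pics/scene0.png")[105:170,260:330],None,fx=5.7,fy=5.7,interpolation=cv2.INTER_CUBIC)
for im,u0,v0 in((a,315,150),(b,260,105)):
    for k in range(0,70,10):
        cv2.putText(im,str(u0+k),(int(k*5.7),10),0,.35,(0,0,255)); cv2.putText(im,str(v0+k),(0,int(k*5.7)+4),0,.35,(0,0,255))
        im[:, int(k*5.7)]=im[:, int(k*5.7)]//2+ [0,0,60]; 
        if int(k*5.7)<im.shape[0]: im[int(k*5.7)]=im[int(k*5.7)]//2+[0,0,60]
cv2.imwrite("pics/z0.png",np.hstack([a,b]))
E
```

```text
(no output)
```

View pics/z0.png

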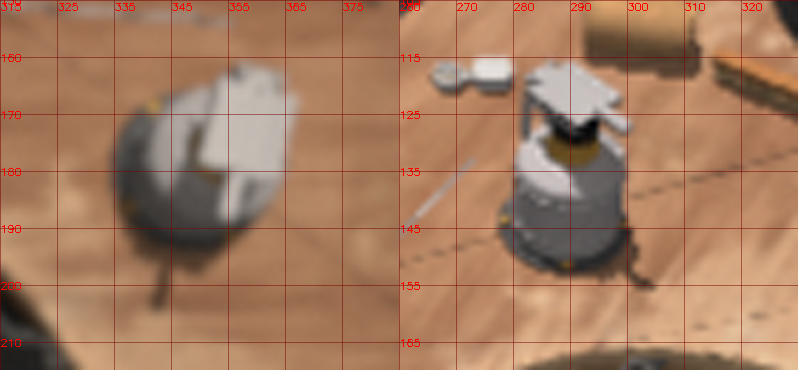

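```bash
cat > h.py <<'E'
import numpy as np,cv2
from cell import ctrl
np.set_printoptions(precision=2,suppress=True)
def ray(n,u,v,z):
    c=ctrl.get_calibration(n);R=np.array(c["R"]);o=-R.T@np.array(c["t"])
    d=R.T@np.array([(u-c["cx"])/c["fx"],(v-c["cy"])/c["fy"],1]); return (o+d*(z-o[2])/d[2])[:2]
def pix(n,p):
    c=ctrl.get_calibration(n);q=np.array(c["R"])@np.array(p)+c["t"];return np.array([q[0]/q[2]*c["fx"]+c["cx"],q[1]/q[2]*c["fy"]+c["cy"]])
E
python3 - <<'E'
from h import *
print("tabcorners top",[ray("top",*p,125) for p in((357,162),(366.5,166),(363.5,180.5),(350,179))])
print("tongue end", ray("top",355,188,124),ray("scene",300,127.5,124))
print("hinge side",ray("top",361.5,163.5,124),ray("scene",286,117.5,124))
t=cv2.imread("pics/top0.png");s=cv2.imread("pics/scene0.png")
for n,im,b in(("top",t,(335,155,375,200)),("scene",s,(275,110,305,134))):
    x0,y0,x1,y1=b;g=im[y0:y1,x0:x1].astype(int)
    m=((g.min(2)>135)&(g.max(2)-g.min(2)<45)).astype(np.uint8)
    for r in m: print(''.join('#' if k else '.' for k in r))
    k,l,st,ce=cv2.connectedComponentsWithStats(m)
    for i in range(1,k):
        if st[i,4]>15:
            ct=ce[i]+[x0,y0];print(n,st[i],ct,ray(n,*ct,124))
E
```

```text
tabcorners top [array([ 601.13, -357.39]), array([ 588.51, -384.88]), array([ 545.55, -373.47]), array([ 550.95, -333.87])]
tongue end [ 524.09 -347.4 ] [ 520.31 -343.37]
hinge side [ 596.52 -370.77] [ 589.87 -367.41]
........................................
........................................
........................................
........................................
........................................
........................................
........................................
.......................####.............
......................#######...........
..................###########...........
..................###########...........
..............#################.........
............####################........
..........######################........
..........######################........
.........#######################........
........#####...###############.........
........#####...###############.........
........#####...###############.........
........####....###############.........
........####....##############..........
........####...######
[... 1242 characters left out ...]
###...##########............
####...############...........
..........###########.........
........##############........
.........###############......
..........#############.......
...........###########........
............###########.......
..............#####..###......
................#.....####....
..........#.............#.....
........###..........#........
........##..........###.......
......####............##......
......#####............##.....
......#####...................
.....#######..................
scene [ 0  5  5  4 18] [276.78 116.5 ] [ 622.76 -355.04]
scene [  7   6  19  12 116] [290.54 120.95] [ 566.48 -358.47]
scene [ 5 17  7  7 27] [283.15 130.93] [ 566.39 -295.58]
```

```bash
python3 - <<'E'
from h import *
# cross-check of the tab-derived frame: base plate outline vs picture
c=np.array([565,-359.3]);y=-.32;X=np.array([np.cos(y),np.sin(y)]);Y=np.array([-X[1],X[0]])
W=lambda p:np.r_[c+X*p[0]+Y*p[1],p[2]]
for n in("top","scene"):
    im=cv2.resize(cv2.imread(f"pics/{n}0.png"),None,fx=6,fy=6,interpolation=cv2.INTER_CUBIC)
    a=np.linspace(0,6.283,60)
    def dr(P,col): cv2.polylines(im,[np.int32([(pix(n,W(p))+.5)*6 for p in P])],True,col,1)
    dr([(46*np.cos(t),46*np.sin(t),4) for t in a],(0,0,255))
    dr([(34,-21,123),(34,21,123),(-20,21,123),(-20,5,123),(-45,5,123),(-45,-5,123),(-20,-5,123),(-20,-21,123)],(0,255,0))
    u,v=(pix(n,W((0,0,60)))*6).astype(int); globals()[n]=im[v-190:v+190,u-190:u+190]
cv2.imwrite("pics/ov.png",np.hstack([top,scene]))
E
```

```text
(no output)
```

View pics/ov.png

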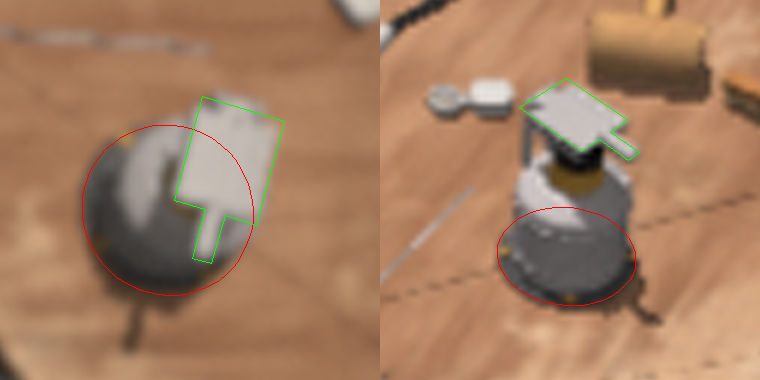

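```bash
python3 -m pendant '[[0.05,0.04,0,0,0,-0.14,1],[0.09,0.075,0,0,0,-0.28,1],[0.13,0.11,0,0,0,-0.42,1],[0.165,0.145,0,0,0,-0.56,0],[0.2,0.175,0,0,0,-0.687,-0.2],[0.235,0.205,0,0,0,-0.687,-0.4],[0.27,0.235,0,0,0,-0.687,-0.4],[0.299,0.257,0,0,0,-0.687,-0.4]]'; python3 -m pendant '[[0,0,0,0,0,0,-0.4],[0,0,0,0,0,0,-0.4],[0,0,0,0,0,0,-0.4]]'; python3 -c "
from h import *
print(ctrl.read_state())"
```

```text
clock: 0.9
eef_pos: [533.9, -346.9, 230.9]
tool_rot: [-3.141, 0.001, -0.318]
force: [0.4, -1.0, 0.3]
width: 25.5
clock: 1.2
eef_pos: [530.8, -350.9, 231.0]
tool_rot: [3.141, 0.001, -0.322]
force: [-0.9, -0.2, 0.3]
width: 25.7
{'clock': 1.2, 'qpos': array([ 0.4 ,  0.62,  0.23,  1.56, -0.16,  0.98, -1.21]), 'qd': array([ 0.02, -0.01,  0.01,  0.  , -0.  ,  0.  , -0.  ]), 'tau': array([ -1.54, -54.35,   2.96, -19.07,  -0.09,   0.  ,   0.  ]), 'eef_pos': array([ 530.77, -350.89,  231.  ]), 'tool_rot': array([ 3.14,  0.  , -0.32]), 'force': array([-0.93, -0.23,  0.31]), 'torque': array([0.01, 0.02, 0.02]), 'width': 25.66356039054429}
```

The overlay matches the tab and base plate to about 2 mm in both views, giving a centre of (565,-359), yaw -0.32. I'll lower the open fingers astride the tongue and close them.

```bash
python3 -m pendant '[[0.001,0.002,-0.04,0,0,0,-0.4],[0.001,0.002,-0.075,0,0,0,-0.4],[0.001,0.002,-0.1,0,0,0,-0.4],[0.001,0.002,-0.117,0,0,0,-0.4],[0.001,0.002,-0.117,0,0,0,-0.4],[0.001,0.002,-0.117,0,0,0,-0.4]]'; python3 - <<'E'
from h import *
for n in("top","scene"):
    u,v=(pix(n,[545,-353,120])).astype(int); i=ctrl.get_image(n);globals()[n]=cv2.resize(i[v-33:v+33,u-33:u+33],None,fx=6,fy=6,interpolation=cv2.INTER_CUBIC)
cv2.imwrite("pics/g1.png",np.hstack([top,scene]))
E
```

```text
clock: 1.8
eef_pos: [532.2, -349.3, 114.7]
tool_rot: [3.141, 0.0, -0.323]
force: [0.3, -0.1, 1.1]
width: 25.4
```

View pics/g1.png

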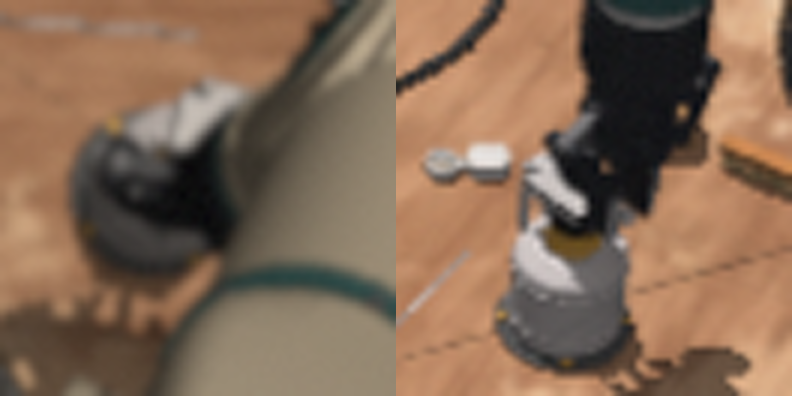

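The arm hides most of the tongue, but the fingers straddle it with no contact force. Closing.

```bash
python3 -m pendant '[[0,0,0,0,0,0,-1],[0,0,0,0,0,0,-1],[0,0,0,0,0,0,-1],[0,0,0,0,0,0,-1],[0,0,0,0,0,0,-1]]'; python3 - <<'E'
import numpy as np
for a in np.r_[.15:2.2:.15]: print("%.2f %.3f %.3f %.3f"%(a,69e-3*(1-np.cos(a))*.949,-69e-3*(1-np.cos(a))*.315,69e-3*np.sin(a)))
E
```

```text
clock: 2.4
eef_pos: [533.4, -349.3, 115.6]
tool_rot: [3.14, -0.002, -0.321]
force: [-3.1, -2.7, 6.3]
width: 8.0
0.15 0.001 -0.000 0.010
0.30 0.003 -0.001 0.020
0.45 0.007 -0.002 0.030
0.60 0.011 -0.004 0.039
0.75 0.018 -0.006 0.047
0.90 0.025 -0.008 0.054
1.05 0.033 -0.011 0.060
1.20 0.042 -0.014 0.064
1.35 0.051 -0.017 0.067
1.50 0.061 -0.020 0.069
1.65 0.071 -0.023 0.069
1.80 0.080 -0.027 0.067
1.95 0.090 -0.030 0.064
2.10 0.099 -0.033 0.060
```

```bash
python3 -m pendant '[[0.001,0,0.010,0,0,0,-1],[0.003,-0.001,0.020,0,0,0,-1],[0.007,-0.002,0.030,0,0,0,-1],[0.011,-0.004,0.039,0,0,0,-1],[0.018,-0.006,0.047,0,0,0,-1],[0.018,-0.006,0.047,0,0,0,-1]]'; python3 - <<'E'
from h import *
for n in("top","scene"):
    u,v=(pix(n,[545,-353,130])).astype(int); i=ctrl.get_image(n);globals()[n]=cv2.resize(i[v-33:v+33,u-33:u+33],None,fx=6,fy=6,interpolation=cv2.INTER_CUBIC)
cv2.imwrite("pics/g2.png",np.hstack([top,scene]))
E
```

```text
clock: 3.0
eef_pos: [551.7, -355.1, 161.2]
tool_rot: [3.14, -0.001, -0.32]
force: [2.2, -4.9, -7.6]
width: 7.4
```

View pics/g2.png

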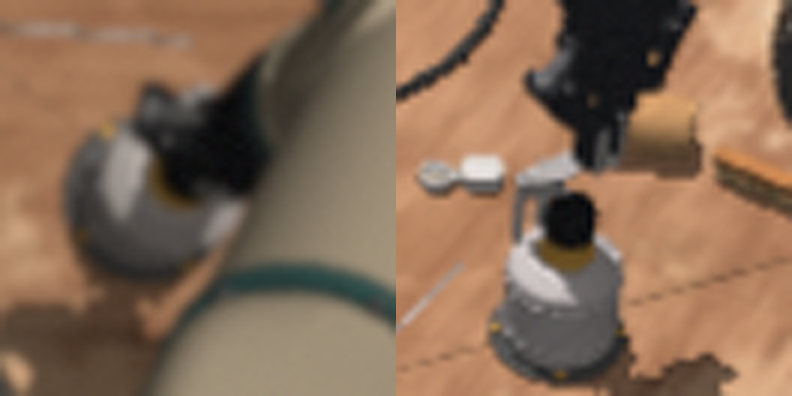

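The tab is lifting: in the scene view the black cap now shows beneath it. I'll carry on round the arc.

```bash
python3 -m pendant '[[0.007,-0.002,0.007,0,0,0,-1],[0.015,-0.005,0.013,0,0,0,-1],[0.024,-0.008,0.017,0,0,0,-1],[0.033,-0.011,0.020,0,0,0,-1],[0.043,-0.014,0.022,0,0,0,-1],[0.043,-0.014,0.022,0,0,0,-1]]' && python3 -m pendant '[[0.010,-0.003,0,0,0,0,-1],[0.019,-0.007,-0.002,0,0,0,-1],[0.029,-0.010,-0.005,0,0,0,-1],[0.038,-0.013,-0.009,0,0,0,-1],[0.038,-0.013,-0.009,0,0,0,-1]]'; python3 - <<'E'
from h import *
for n in("top","scene"):
    u,v=(pix(n,[560,-353,140])).astype(int); i=ctrl.get_image(n);globals()[n]=cv2.resize(i[v-33:v+33,u-33:u+33],None,fx=6,fy=6,interpolation=cv2.INTER_CUBIC)
cv2.imwrite("pics/g3.png",np.hstack([top,scene]))
E
```

```text
clock: 3.7
eef_pos: [594.4, -368.6, 183.1]
tool_rot: [3.14, -0.0, -0.32]
force: [-0.6, -2.9, -1.2]
width: 2.1
clock: 4.2
eef_pos: [632.9, -379.4, 173.1]
tool_rot: [-3.14, 0.001, -0.319]
force: [0.8, 0.5, 0.0]
width: -0.0
```

View pics/g3.png

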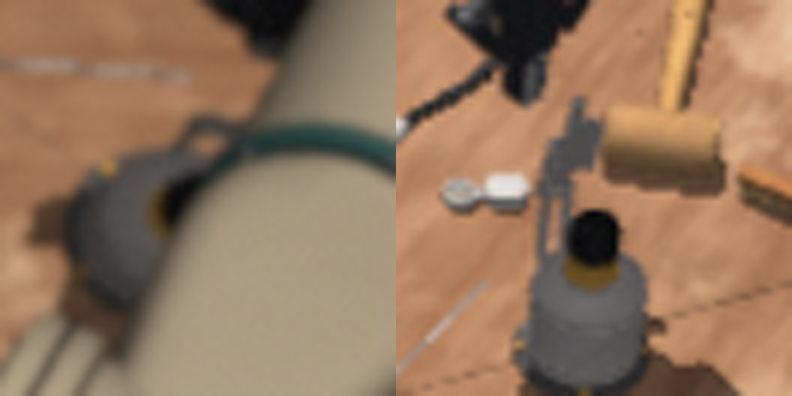

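```bash
cat >> h.py <<'E'
C=np.array([565,-359.3]);X=np.array([np.cos(-.32),np.sin(-.32)]);Y=np.array([-X[1],X[0]])
def inplane(n,u,v):  # ray onto canister's vertical symmetry plane -> (can x, z)
    c=ctrl.get_calibration(n);R=np.array(c["R"]);o=-R.T@np.array(c["t"])
    d=R.T@np.array([(u-c["cx"])/c["fx"],(v-c["cy"])/c["fy"],1]);s=((C-o[:2])@Y)/(d[:2]@Y);p=o+d*s
    return (p[:2]-C)@X,p[2]
E
python3 - <<'E'
from h import *
u,v=(pix("scene",[560,-353,140])).astype(int)-33
for q in((181,97),(165,172)):print(inplane("scene",u+q[0]/6,v+q[1]/6))
i=ctrl.get_image("scene");print(ctrl.read_state()["clock"])
cv2.imwrite("pics/g4.png",cv2.resize(i[v:v+66,u:u+66],None,fx=6,fy=6,interpolation=cv2.INTER_CUBIC))
E
python3 -m pendant '[[0.01,0,0.04,0,0,0,-1],[0.01,0,0.07,0,0,0,-1]]'; python3 - <<'E'
from h import *
a=cv2.imread("pics/g4.png")
u,v=(pix("scene",[560,-353,140])).astype(int)-33
i=ctrl.get_image("scene");b=cv2.resize(i[v:v+66,u:u+66],None,fx=6,fy=6,interpolation=cv2.INTER_CUBIC)
cv2.imwrite("pics/g5.png",np.hstack([a,b]))
E
```

```text
(np.float64(23.27230103126181), np.float64(199.2735481204868))
(np.float64(30.135897357622166), np.float64(135.3525084832645))
4.35
clock: 4.55
eef_pos: [642.7, -380.1, 245.4]
tool_rot: [-3.141, -0.0, -0.32]
force: [0.3, -0.5, 1.7]
width: -0.2
```

View pics/g5.png

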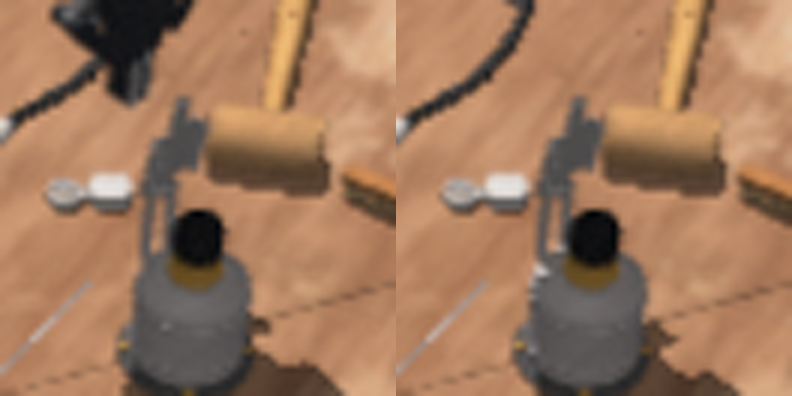

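The tab stands still near upright: its tip is at can x=23, z=199, about 1.45 rad. The grip slipped off its end. I'll go over to the front side with closed fingers and push it back.

```bash
python3 -m pendant '[[-0.045,0.012,0.005,0,0,0,-1],[-0.09,0.027,0.005,0,0,0,-1],[-0.097,0.027,0,0,0,0,-1],[-0.097,0.027,-0.03,0,0,0,-1],[-0.097,0.027,-0.06,0,0,0,-1],[-0.097,0.027,-0.08,0,0,0,-1],[-0.097,0.027,-0.08,0,0,0,-1]]' && python3 -m pendant '[[0.014,-0.005,0,0,0,0,-1],[0.028,-0.009,0,0,0,0,-1],[0.038,-0.012,0,0,0,0,-1],[0.047,-0.015,0,0,0,0,-1],[0.057,-0.019,0,0,0,0,-1],[0.066,-0.022,0,0,0,0,-1],[0.076,-0.025,0,0,0,0,-1],[0.076,-0.025,0,0,0,0,-1]]' && python3 -m pendant '[[0,0,0.02,0,0,0,-1],[-0.02,0.007,0.06,0,0,0,-1],[-0.04,0.014,0.1,0,0,0,0],[-0.06,0.02,0.1,0,0,0,0],[-0.06,0.02,0.1,0,0,0,0]]'; python3 - <<'E'
from h import *
u,v=(pix("scene",[560,-353,140])).astype(int)-33
i=ctrl.get_image("scene");b=cv2.resize(i[v:v+66,u:u+66],None,fx=6,fy=6,interpolation=cv2.INTER_CUBIC)
cv2.imwrite("pics/g6.png",b)
E
```

```text
clock: 5.3
eef_pos: [543.2, -352.3, 161.5]
tool_rot: [-3.14, 0.006, -0.321]
force: [-1.0, 0.8, 0.1]
width: -0.1
clock: 6.1
eef_pos: [622.8, -379.2, 165.7]
tool_rot: [3.141, -0.003, -0.32]
force: [0.3, 0.8, -1.3]
width: -0.0
clock: 6.6
eef_pos: [558.8, -359.3, 267.5]
tool_rot: [3.141, -0.002, -0.322]
force: [0.0, 0.3, 0.2]
width: 42.0
```

View pics/g6.png

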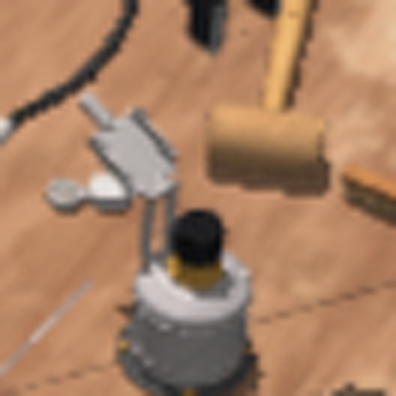

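The tab now lies back, with the tongue tip at crop (88,97). I'll check its angle and the cap centre numerically.

```bash
python3 - <<'E'
from h import *
u,v=(pix("scene",[560,-353,140])).astype(int)-33
p=np.array(inplane("scene",u+88/6,v+97/6));print(p,np.pi-np.arctan2(p[1]-120,p[0]-34))
b=cv2.imread("pics/g6.png")
m=(b.max(2)<60).astype(np.uint8);m[:200]=0;m[290:]=0;m[:,:160]=0;m[:,230:]=0
x,y,w,h=cv2.boundingRect(m);print(x,y,w,h)
# top disc: ellipse as wide as the blob, top edge of blob = far edge of disc
print("top disc", [ray("scene",u+(x+w/2)/6-.5,v+(y+w*k/2)/6-.5,114) for k in(.77,)], "silhouette mid",inplane("scene",u+(x+w/2)/6-.5,v+(y+h/2)/6-.5))
s=ctrl.read_state();print(s["eef_pos"],s["qpos"])
E
```

```text
[100.51 152.11] 2.69180963489991
171 211 52 57
top disc [array([ 563.88, -353.19])] silhouette mid (np.float64(0.7669064801411598), np.float64(101.04362431794152))
[ 560.2  -358.95  266.12] [ 0.39  0.63  0.24  1.43 -0.16  1.1  -1.23]
```

```bash
python3 -m pendant '[[0.005,0.0015,0,0,0,-0.14,0.2],[0.005,0.0015,0,0,0,-0.28,0.2],[0.005,0.0015,-0.03,0,0,-0.42,0.2],[0.005,0.0015,-0.06,0,0,-0.5,0.2],[0.005,0.0015,-0.1,0,0,-0.5,0.2],[0.005,0.0015,-0.12,0,0,-0.5,0.2],[0.005,0.0015,-0.12,0,0,-0.5,0.2],[0.005,0.0015,-0.12,0,0,-0.5,0.2]]'
```

```text
clock: 7.45
eef_pos: [566.7, -357.4, 144.0]
tool_rot: [3.141, 0.0, -0.82]
force: [0.6, -0.5, 1.3]
width: 51.2
```

```bash
python3 -m pendant '[[-0.001,0,-0.02,0,0,0,0.2],[-0.001,0,-0.035,0,0,0,0.2],[-0.001,0,-0.045,0,0,0,0.2],[-0.001,0,-0.052,0,0,0,0.2],[-0.001,0,-0.052,0,0,0,0.2]]' && python3 -m pendant '[[0,0,0,0,0,0,-1],[0,0,0,0,0,0,-1],[0,0,0,0,0,0,-1],[0,0,0,0,0,0,-1],[0,0,0,0,0,0,-1]]'; python3 -c "
from h import *
s=ctrl.read_state();print(s['force'],s['torque'],s['width'],s['qpos'])"
```

```text
clock: 7.95
eef_pos: [564.8, -357.0, 91.6]
tool_rot: [3.141, 0.001, -0.82]
force: [-0.4, 0.3, -0.3]
width: 51.6
clock: 8.45
eef_pos: [564.9, -358.3, 93.3]
tool_rot: [3.141, -0.001, -0.821]
force: [-2.7, 0.2, 5.3]
width: 29.9
[-2.69  0.21  5.29] [-0.13  0.67 -0.05] 29.891047823908846 [ 0.35  0.83  0.31  1.58 -0.32  0.78 -1.6 ]
```

```bash
python3 -m pendant '[[0,0,0,0,0,0.13,-1],[0,0,0,0,0,0.26,-1],[0,0,0,0,0,0.39,-1],[0,0,0,0,0,0.52,-1],[0,0,0,0,0,0.65,-1],[0,0,0,0,0,0.78,-1],[0,0,0,0,0,0.9,-1],[0,0,0,0,0,1.0,-1]]';python3 -m pendant '[[0,0,0,0,0,0,-1],[0,0,0,0,0,0,-1]]'; python3 -c "
from h import *
s=ctrl.read_state();print(s['force'],s['torque'],s['width'],s['qpos'])"
```

```text
clock: 9.25
eef_pos: [564.1, -360.5, 93.3]
tool_rot: [3.138, 0.001, 0.182]
force: [-3.5, -4.8, 4.1]
width: 29.9
clock: 9.45
eef_pos: [564.1, -360.5, 93.3]
tool_rot: [3.138, 0.001, 0.177]
force: [-3.8, -4.4, 4.9]
width: 29.4
[-3.82 -4.4   4.95] [-0.94  0.76  0.06] 29.408012587706523 [ 0.51  0.81  0.03  1.57 -0.03  0.75 -0.84]
```

```bash
python3 -m pendant '[[0,0,0,0,0,0,0.2],[0,0,0,0,0,0,0.2],[0,0,0,0,0,0,0.2],[0,0,0,0,0,0,0.2]]' && python3 -m pendant '[[0,0,0,0,0,-0.13,0.2],[0,0,0,0,0,-0.26,0.2],[0,0,0,0,0,-0.39,0.2],[0,0,0,0,0,-0.52,0.2],[0,0,0,0,0,-0.65,0.2],[0,0,0,0,0,-0.78,0.2],[0,0,0,0,0,-0.9,0.2],[0,0,0,0,0,-1.0,0.2]]' && python3 -m pendant '[[0,0,0,0,0,0,-1],[0,0,0,0,0,0,-1],[0,0,0,0,0,0,-1],[0,0,0,0,0,0,-1],[0,0,0,0,0,0,-1]]' && python3 -m pendant '[[0,0,0,0,0,0.1,-1],[0,0,0,0,0,0.2,-1],[0,0,0,0,0,0.25,-1],[0,0,0,0,0,0.25,-1]]'; python3 -c "
from h import *
s=ctrl.read_state();print(s['force'],s['torque'],s['width'],s['tool_rot'])"
```

```text
clock: 9.85
eef_pos: [565.6, -356.5, 92.2]
tool_rot: [-3.141, -0.0, 0.18]
force: [-0.2, 0.6, -0.2]
width: 51.1
clock: 10.65
eef_pos: [565.5, -356.6, 92.2]
tool_rot: [-3.141, 0.0, -0.824]
force: [-1.0, 0.1, -0.5]
width: 51.2
clock: 11.15
eef_pos: [564.4, -357.8, 92.7]
tool_rot: [3.141, 0.0, -0.82]
force: [-4.1, 0.4, 5.4]
width: 30.0
clock: 11.55
eef_pos: [563.9, -358.3, 92.6]
tool_rot: [3.14, 0.001, -0.57]
force: [-5.0, -1.2, 4.9]
width: 29.8
[-5.04 -1.24  4.86] [-0.33  1.1   0.03] 29.8386024998107 [ 3.14  0.   -0.57]
```

```bash
T='from h import *
s=ctrl.read_state();print(s["torque"],s["tau"][6],s["qpos"][6])'
python3 -m pendant '[[0,0,0,0,0,0.05,-1],[0,0,0,0,0,0.1,-1]]'|tail -3; python3 -c "$T"
python3 -m pendant '[[0,0,0,0,0,0.05,-1],[0,0,0,0,0,0.1,-1]]'|tail -3; python3 -c "$T"
python3 -m pendant '[[0,0,0,0,0,0.05,-1],[0,0,0,0,0,0.1,-1]]'|tail -3; python3 -c "$T"
```

```text
tool_rot: [3.14, 0.001, -0.47]
force: [-4.1, -1.6, 4.9]
width: 29.5
[-0.47  1.16 -0.09] -0.3292820602655411 -1.3305961019701564
tool_rot: [3.139, 0.001, -0.37]
force: [-5.0, -1.6, 6.0]
width: 30.1
[-0.61  1.15 -0.05] -0.31740574166178703 -1.2548343322660818
tool_rot: [3.139, -0.002, -0.272]
force: [-3.8, -3.3, 1.9]
width: 30.0
[-1.1   0.73 -0.58] 0.06420789984986186 -1.1804658130640822
```

```bash
T='from h import *
s=ctrl.read_state();print(s["torque"],s["tau"][6],s["tool_rot"])'
python3 -m pendant '[[0,0,0,0,0,0.05,-1],[0,0,0,0,0,0.05,-1]]'|tail -3; python3 -c "$T"
python3 -m pendant '[[0,0,0,0,0,0,0.2],[0,0,0,0,0,0,0.2],[0,0,0,0,0,0,0.2],[0,0,0,0,0,0,0.2]]'
python3 -m pendant '[[0,0,0.02,0,0,0,0.2],[0,0,0.05,0,0,0,0.2],[-0.01,0,0.1,0,0,0,0.2],[-0.05,0.02,0.14,0,0,0,0.2],[-0.1,0.03,0.14,0,0,0,0.2],[-0.1,0.03,0.14,0,0,0,0.2],[-0.1,0.03,0.14,0,0,0,0.2]]'
python3 - <<'E'
from h import *
u,v=(pix("scene",[560,-353,140])).astype(int)-33
i=ctrl.get_image("scene");cv2.imwrite("pics/g7.png",cv2.resize(i[v:v+66,u:u+66],None,fx=6,fy=6,interpolation=cv2.INTER_CUBIC))
E
```

```text
tool_rot: [3.139, -0.002, -0.221]
force: [-2.6, -5.4, 1.7]
width: 29.6
[-1.05  0.54  0.07] 0.16351346857845783 [ 3.14 -0.   -0.22]
clock: 12.75
eef_pos: [565.7, -356.3, 92.1]
tool_rot: [-3.141, -0.0, -0.219]
force: [-0.8, -0.3, -0.6]
width: 51.1
clock: 13.45
eef_pos: [463.7, -327.0, 233.2]
tool_rot: [-3.141, -0.0, -0.222]
force: [1.7, -0.3, -0.2]
width: 51.3
```

View pics/g7.png

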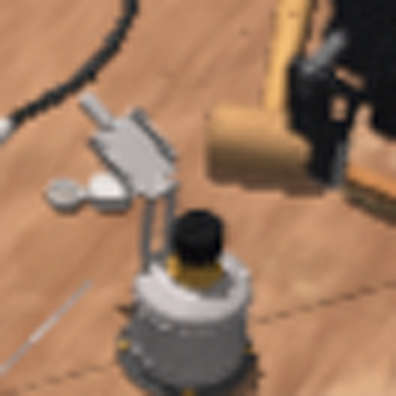

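The tab is still back and the arm is clear. The stop's torque signal was ambiguous (−0.58 N m, then 0.07 after a slip). There's plenty of time, so I'll regrip and turn further to confirm.

```bash
T='from h import *
s=ctrl.read_state();print(s["torque"],s["tau"][6],s["tool_rot"][2],s["width"])'
python3 -m pendant '[[0.05,-0.015,0,0,0,0,0.2],[0.09,-0.029,0,0,0,0,0.2],[0.1,-0.031,-0.03,0,0,0,0.2],[0.1,-0.031,-0.06,0,0,-0.1,0.2],[0.1,-0.031,-0.1,0,0,-0.2,0.2],[0.1,-0.031,-0.12,0,0,-0.3,0.2],[0.1,-0.031,-0.14,0,0,-0.4,0.2],[0.1,-0.031,-0.14,0,0,-0.4,0.2]]'
python3 -m pendant '[[0,0,0,0,0,0,-1],[0,0,0,0,0,0,-1],[0,0,0,0,0,0,-1],[0,0,0,0,0,0,-1],[0,0,0,0,0,0,-1]]'; python3 -c "$T"
python3 -m pendant '[[0,0,0,0,0,0.08,-1]]' >/dev/null; python3 -c "$T"
python3 -m pendant '[[0,0,0,0,0,0.08,-1]]' >/dev/null; python3 -c "$T"
python3 -m pendant '[[0,0,0,0,0,0.08,-1]]' >/dev/null; python3 -c "$T"
python3 -m pendant '[[0,0,0,0,0,0.08,-1]]' >/dev/null; python3 -c "$T"
python3 -m pendant '[[0,0,0,0,0,0.08,-1]]' >/dev/null; python3 -c "$T"
python3 -m pendant '[[0,0,0,0,0,0.08,-1]]' ; python3 -c "$T"
```

```text
clock: 14.3
eef_pos: [564.8, -356.3, 87.8]
tool_rot: [3.141, 0.006, -0.619]
force: [-0.7, 0.6, -0.2]
width: 51.0
clock: 14.8
eef_pos: [565.6, -359.3, 92.8]
tool_rot: [3.141, -0.002, -0.62]
force: [1.2, -3.5, -4.9]
width: 30.2
[-0.77 -0.32  0.03] -0.05306831211782992 -0.6201552126074055 30.16944274245
[-0.61 -0.18 -0.84] -0.06227658363059163 -0.5413786208810123 30.004597747959966
[-0.43  0.45 -0.45] -0.05161057342775166 -0.4606214156313877 29.569711830187416
[-0.06  1.42 -0.62] 0.019754001405090094 -0.37977655986194336 29.823110823137885
[-0.37  0.8  -1.  ] 0.1892458414658904 -0.30034586191699986 29.84655252996298
[-0.42  0.82 -1.08] 0.3485664166510105 -0.22120050692939985 29.90373062128293
clock: 15.4
eef_pos: [562.5, -359.5, 92.9]
tool_rot: [3.141, 0.003, -0.142]
force: [-6.6, -2.6, -0.6]
width: 29.9
[-0.57  1.34 -1.01] 0.22503001615405083 -0.14177255064139316 29.851660904391903
```

Steady resistance of 0.5 to 1 N m from the first row, against about 0.05 while turning freely: the cap is on its stop. I'll release, withdraw and hand in.

```bash
python3 -m pendant '[[0,0,0,0,0,0,0.2],[0,0,0,0,0,0,0.2],[0,0,0,0,0,0,0.2],[0,0,0,0,0,0,0.2]]'
python3 -m pendant '[[0,0,0.02,0,0,0,0.2],[0,0,0.05,0,0,0,0.2],[-0.01,0,0.1,0,0,0,0.2],[-0.05,0.015,0.14,0,0,0,0.2],[-0.1,0.03,0.14,0,0,0,0.2],[-0.1,0.03,0.14,0,0,0,0.2],[-0.1,0.03,0.14,0,0,0,0.2],[-0.1,0.03,0.14,0,0,0,0.2]]'
python3 - <<'E'
from h import *
u,v=(pix("scene",[560,-353,140])).astype(int)-33
i=ctrl.get_image("scene");n=cv2.resize(i[v:v+66,u:u+66],None,fx=6,fy=6,interpolation=cv2.INTER_CUBIC)
d=cv2.absdiff(n,cv2.imread("pics/g7.png"))[80:200,60:180]
print("tab region change vs last picture: max",d.max(),"mean",d.mean())
if d.mean()<6: print(ctrl.finish_job())
E
```

```text
clock: 15.8
eef_pos: [565.9, -357.7, 92.7]
tool_rot: [-3.141, -0.001, -0.14]
force: [0.4, 0.4, 0.3]
width: 51.1
clock: 16.6
eef_pos: [466.6, -328.4, 232.6]
tool_rot: [3.141, -0.002, -0.14]
force: [-1.2, -0.0, 0.9]
width: 50.8
tab region change vs last picture: max 4 mean 0.6601157407407408
the job is handed in; nothing more can be done
None
```

The round canister's tab is flipped fully back and its cap is unscrewed to the stop. The job was handed in at about 16.7 s of the 50 s allowed, and no verdict was reported.

- **Tab:** I pinched the tongue and lifted it, but the grip slipped off its end near upright (about 1.45 rad), so I pushed it over with closed fingers. I measured it at about 2.69 rad of 2.7. The last picture showed no change around the tab after the cap was turned.
- **Cap:** I turned it anticlockwise by 1.0 rad, regripped and turned a further 0.6 rad. The torque reading at that point was ambiguous, so I regripped and turned again. This time it resisted with about 0.5 to 1 N m from the first step, against about 0.05 N m when turning freely, which I take as the stop. The cap's angle can't be seen in the images, so the torque is the only evidence for it.
- **Clearances:** The gripper is released and about 100 mm away from the canister. The arm never went near the square canister.
- **Reading that disagreed:** The measured opening read about 3 mm low on the cap (30 mm against 33 mm) and 2 mm low on the tongue (8 mm against 10 mm).

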